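# Hook a slide-tray holder into a slotted rack and lock it

### The arm

A 6-joint arm with a two-finger parallel gripper is mounted at the origin on the work surface. World frame = base frame: x ahead of the robot, y to its left, z up, the work surface at z = 0. Lengths are in m, angles in rad, forces in N, time in s.
With the tool pointing down it reaches from about 0.325 to 0.9 m from the base axis. Payload 3.5 kg.
Tool frame: the origin (TCP) lies between the finger pads; the fingertips stand arm.tcp_to_tips ahead of it and the grasp point (between the pads) lies 8 mm behind it (arm.tcp_to_tips is the distance from the TCP to the fingertips, in m); z points along the fingers, y is the line along which they close (so a half turn about z gives the same grasp; the last joint's range is limited). The gripper opens to 85 mm and grips with 20 to 120 N. Pads are 22 mm wide; open, the fingers measure 114 mm over their backs; the gripper's body (76 mm by 85 mm) begins 54 mm behind the grasp point. The pads swing forward as they close: fully open they stand 13 mm farther back than shut.
Start: joints at [1.086, 0.276, -0.026, 1.268, 0, 1.467], TCP at [0.233, 0.58, 0.242] pointing down, gripper open.
Joint ranges: [-3.12, 3.12], [-0.85, 1.88], [-1.08, 1.24], [-1.95, 2.15], [-1.57, 1.53], [-3.14, 3.14]. Speed limits (rad/s): [2.57, 2.57, 3.14, 3.14, 3.14, 3.14].

### API

Orientations are given as [roll, pitch, yaw] about the fixed x, y, z axes, in that order (R = Rz(yaw) Ry(pitch) Rx(roll)).
In Python, from rig import arm, get_image gives the robot as it stands.
- The arm moves only by the shell command python3 -m jog 'ROWS' [FORCE]. ROWS is JSON, a list of rows, each a list of 3 entries, a list of its own where there are three numbers: the closure, from -1 (fully open) to 1 (shut), then the shift along the tool's x, y, z in cm, then the turn about the tool's z in rad. A call has exactly 8 rows; each row shifts and turns the commanded pose from where the row before left it, along the tool's axes as they then stand; what a row does not reach is not made up. A row lasts 1/10 s, in which the tool goes at most 50 mm and 8.59 degrees, less where a joint would pass 70% of its speed; a pose out of reach is approached as far as the arm can. A call with a gripper value outside its range is refused whole. The fingers move at their own pace and stop on an object; FORCE is the grip in N (left out, the last holds). Time passes only in rows, so rows that do not move let the fingers close, or fill a call up. It gives the time, the measured TCP pose, the force, the opening and the grip force at its end, in the units of the state.
- arm.get_state(): the state, without advancing time (a new reading comes with each control period).
- get_image(name): name is "scene" or "side" or "wrist"; returns a dict with "img" (480x640x3 uint8, red, green, blue), "fx", "fy", "cx", "cy" (pixels), "distortion" ([k1, k2, p1, p2, k3] as OpenCV has them; the pictures are not rectified), "rvec" (rotation vector, rad) and "tvec" (3), from world to camera coordinates, as OpenCV has them. Camera axes: x right, y down, z forward; pixel columns grow to the right and rows downward; lengths in m; the calibration is good to about 2 mm. A picture is of the moment at which its call begins. There is no depth.
- arm.hand_in(): hands the job in; it is judged then, once.
The state is a dict: "time_s": time; "q": joint angles; "joint_vel": joint speeds; "joint_torque": joint torques, N m; "ee_pos": TCP position; "orientation": TCP orientation; "force": force on the tool from outside, world axes, zero at the start; "ft_torque": the same for the moment, N m; "finger_gap": finger opening in m; "grip_force": force on a finger pad.
Only numpy, scipy, OpenCV 4.12 (cv2) and the standard library are available. Lean on these libraries where they do the work, as an engineer would, in place of code of your own. Each camera call takes 0.05 s, during which the arm holds its last target. There are 200 camera calls.

### The job

Hang the green tray holder on the slotted rack: pass its two hooked tabs into the rack's upper pair of slots, then push it down until it snaps past the spring catch and sits fully home, and let go. The slotted panel may be clamped a little left or right in its frame, so feel for the slots; push firmly but never ram or force the holder against the rack, and leave everything else on the desk where it is.

Things in the scene. Friction and masses are not known exactly. Their poses are not given: they have to be found in the camera images.
- holder_fin (a point): green tray holder (tray 70 x 90 mm, back plate 70 mm tall at its rear) with a central upright fin to grip: 10 mm thick (y), 64 mm long (x), top 90 mm above the tray's underside, 40 mm free on both sides. Point: mid fin, 65 mm above the underside. z up, x to the back plate, whose rear face is at x +35 mm. About 0.25 kg, stands on the desk
- holder_tabs (a point): midway between the green holder's two steel tabs: on the back plate's rear face, height of the necks' undersides (35 mm behind, 13 mm below holder_fin), same axes. Tabs at y +27 and -27, 8 mm wide: neck x 0 to 5.5, z 0 to 8; hook x 5.5 to 10.5, z -10 to 8; round bump (radius 4) behind it at z -1, reaching x 14.5 mm
- upper_slots (a point): front face of the rack's upright panel, 150 mm above the desk at the upper slots' bottom edges, in the middle of the blue frame. z up, x into the panel, y along it. Slots go through 27 mm either side of the panel's own middle, 11 mm wide, z 0 to 22; but the panel is clamped anywhere within y +-10 mm of this point, which no reading tells: find the slots by feel or sight
- rack: fixed rack: blue base (x -50 to 90, y -85 to 85, 12 thick), side rails, aluminium panel 120 wide, 4 thick, to 185 mm high; origin on the desk below upper_slots, same axes. Lower slots (80 mm up) are not used. Tabs enter only with holder_tabs 10 to 14 mm above upper_slots; slide in till the plate is about 1 mm off the panel, then down 12 mm. Load limit 90 N (all contacts added, 3 to 4 times the push)
- spring_catch (a point): middle of the frame, 30 mm behind the panel's front at the orange spring bar. Its two rollers catch the tabs' bumps: by its own weight the holder stays 8 to 10 mm too high; a downward push of about 10 to 20 N snaps it past. Home, it stays, leaning slightly: holder_fin is 11 to 13 mm above upper_slots and 35 to 38 mm in front of the panel
- white_holder: white tray holder, same shape as the green one but not to be used; origin under its tray's centre
- mug: white mug, 78 mm across, 90 mm tall; origin at its foot's centre
- oil_bottle: small amber bottle, 32 mm across, 75 mm tall; origin at its foot's centre
- slide_box: blue flat slide box 90 x 160 x 35 mm; origin under its centre
- phone: phone in a red case, 78 x 155 x 10 mm; origin under its centre
- reagent_jar: white jar with blue cap, 56 mm across, 85 mm tall; origin at its foot's centre
Not all that is in view belongs to the job. Leave any blue look-alike of the part that bears holder_fin alone.

How it is judged:
By the outcome, as a careful person would: the job done as asked, in the order asked, and still so for the second after the job is handed in, with the robot touching nothing.
It also fails if it takes over 54 s, if anything falls off the work surface, if the arm or the gripper's body presses on something with over 40 N, if the wrist force passes 120 N, or if a joint passes its speed limit or range.

## Working session

There is one attempt and no reset: what is moved stays moved. The work goes in short steps, Python scripts to look and compute and a shell command to move; the robot and the scene stay as the last step left them, time stands still between calls to the robot, and variables do not carry over. Pictures are saved under pics/ and viewed, at most 10 in all, crops included, and the job is handed in when it is done.

```bash
mkdir -p pics; ls
python3 - <<'E'
from rig import arm,get_image
import cv2,pickle
print(arm.get_state(), arm.tcp_to_tips)
d={}
for n in ("scene","side","wrist"):
    d[n]=get_image(n); cv2.imwrite(f"pics/{n}0.png",d[n]["img"][:,:,::-1])
    print(n,d[n]["fx"],d[n]["distortion"],d[n]["rvec"],d[n]["tvec"])
pickle.dump(d,open("d0.pkl","wb"))
E
```

```text
pics
{'time_s': 0.0, 'q': array([ 1.08559896e+00,  2.77134562e-01, -2.78985807e-02,  1.26799381e+00,
        6.06515901e-06,  1.46739998e+00]), 'joint_vel': array([ 0.00268631, -0.00052236,  0.00135212, -0.00193737, -0.00058848,
        0.00012245]), 'joint_torque': array([-9.44691674e-04, -4.45508766e+01,  2.95201313e+01,  1.63737999e-02,
       -8.04183651e-05,  5.53603936e-07]), 'ee_pos': array([0.23251997, 0.57931982, 0.24115036]), 'orientation': array([-3.13937457e+00, -2.36260009e-04,  2.75979136e+00]), 'force': array([-0.42897048,  0.50894579, -0.16427458]), 'ft_torque': array([-0.01876851, -0.02843611,  0.01758731]), 'grip_force': 0.0, 'finger_gap': 0.08511716393684268} 0.011
scene 442.7619923764343 [-0.11183851  0.          0.          0.          0.        ] [ 1.39059028  2.28371086 -0.78364102] [ 0.25692326 -0.27864076  1.42523846]
side 551.5726643209507 [-0.11654073  0.          0.          0.          0.        ] [ 2.20311469 -0.6577394   0.3037277 ] [-0.44116601  0.2506787   1.36130201]
wrist 378.4694242522274 [-0.05988895  0.          0.          0.          0.        ] [-2.37980971 -1.60726146 -0.24979535] [-0.62450744 -0.03948465  0.38096525]
```

View pics/scene0.png

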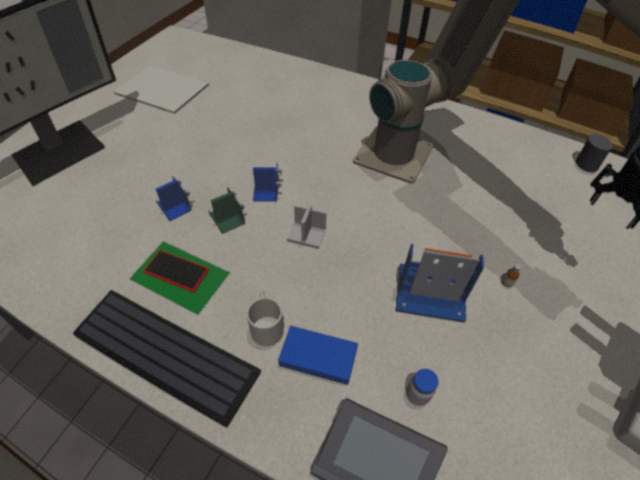

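View pics/side0.png

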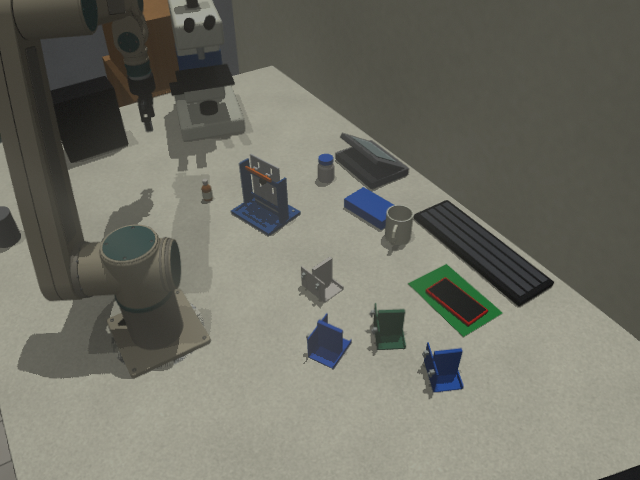

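Scene view: the green holder is at (228,212). Look-alikes are blue at (173,198) and (266,183), white at (307,227), and the green mat at (180,277). Rack is at (440,285) with its orange bar on the robot's side, so the panel front faces away from the robot. In the side view, green is at (388,328) and the rack at (265,195). Next is one close crop of both.

```bash
cat > h.py <<'E'
import numpy as np,cv2
def K(d): return np.array([[d["fx"],0,d["cx"]],[0,d["fy"],d["cy"]],[0,0,1.]])
def ray(d,p):
    R=cv2.Rodrigues(np.array(d["rvec"],float))[0]; t=np.array(d["tvec"],float).ravel()
    u=cv2.undistortPoints(np.array([[p]],float),K(d),np.array(d["distortion"],float)).ravel()
    v=R.T@np.array([u[0],u[1],1]); return -R.T@t, v/np.linalg.norm(v)
def onz(d,p,z):
    o,v=ray(d,p); return o+v*(z-o[2])/v[2]
def tri(d1,p1,d2,p2):
    o,a=ray(d1,p1); q,b=ray(d2,p2)
    s=np.linalg.lstsq(np.c_[a,-b],q-o,rcond=None)[0]
    A=o+a*s[0];B=q+b*s[1]; return (A+B)/2,np.linalg.norm(A-B)
def proj(d,P):
    return cv2.projectPoints(np.array(P,float).reshape(-1,1,3),np.array(d["rvec"],float),np.array(d["tvec"],float),K(d),np.array(d["distortion"],float))[0].reshape(-1,2)
E
python3 - <<'E'
import pickle,cv2,numpy as np
d=pickle.load(open("d0.pkl","rb"))
def c(n,x,y,w,h,s): return cv2.resize(d[n]["img"][y:y+h,x:x+w,::-1],(w*s,h*s),interpolation=cv2.INTER_CUBIC)
# each 400x300 
im=np.vstack([np.hstack([c("scene",200,180,50,60,5)[:, :], c("side",362,295,50,60,5)]),np.zeros((0,500,3),np.uint8)])
im2=np.hstack([c("scene",390,235,100,90,3), c("side",225,150,80,90,3)])
W=max(im.shape[1],im2.shape[1])
p=lambda i:cv2.copyMakeBorder(i,0,0,0,W-i.shape[1],cv2.BORDER_CONSTANT)
o=np.vstack([p(im),p(im2)]);o=cv2.convertScaleAbs(o,alpha=1.6);print(o.shape);cv2.imwrite("pics/crop1.png",o)
for n in("scene","side"):
    hsv=cv2.cvtColor(d[n]["img"],cv2.COLOR_RGB2HSV)
    m=cv2.inRange(hsv,(45,50,20),(90,255,255)); k,l,s,ce=cv2.connectedComponentsWithStats(m)
    print(n,[(s[i].tolist(),ce[i].round(1).tolist()) for i in range(1,k) if s[i][4]>80])
E
```

```text
(570, 540, 3)
scene [([371, 87, 23, 34, 295], [382.1, 103.2]), ([210, 192, 33, 40, 504], [225.7, 215.0]), ([130, 241, 99, 74, 2253], [182.3, 281.6])]
side [([81, 0, 16, 30, 200], [89.7, 13.8]), ([123, 226, 32, 26, 425], [141.2, 236.1]), ([408, 264, 95, 73, 1853], [453.9, 298.2]), ([378, 330, 28, 19, 286], [392.9, 342.5])]
```

View pics/crop1.png

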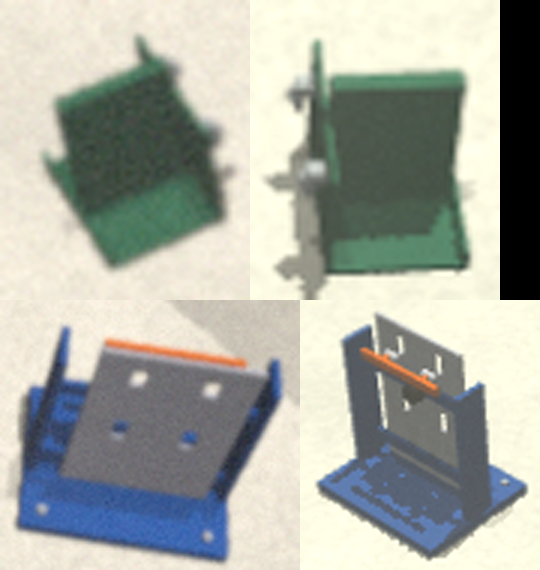

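The crop confirms the choice: a green holder with a fin, steel tabs on its left in the side view, and the fin top from (378,311) to (405,311) there. The rack panel front faces the scene camera, with upper slots at about (436,261) and (461,265).

Run:
```python
import pickle
from h import *
np.set_printoptions(precision=4,suppress=True)
d=pickle.load(open("d0.pkl","rb"));S,T=d["scene"],d["side"]
s=lambda x,y:(200+x/5-.4,180+y/5-.4); t=lambda x,y:(362+(x-250)/5-.4,295+y/5-.4)
for a,b in (((57,100),(464,81)),((162,66),(331,80))):
    print("fin",tri(S,s(*a),T,t(*b)),onz(S,s(*a),.09),onz(T,t(*b),.09))
tt=[onz(T,t(*p),.06) for p in((299,93),(312,170))];print("tabs?",tt)
r=lambda x,y:(390+x/3-.33,235+(y-300)/3-.33); q=lambda x,y:(225+(x-300)/3*1-0.33+ -(270/3)+90,150+(y-300)/3-.33)
print("slots")
for p,z in(((139,378),.161),((212,390),.161),((120,428),.091),((188,439),.091)): print(onz(S,r(*p),z))
print("base top F",[onz(S,r(*p),.012) for p in((18,518),(228,548))])
print("base side",[onz(T,q(*p),.012) for p in((318,488),(430,548),(527,485))])
print("paneltop scene/side",[onz(S,r(*p),.185) for p in((105,347),(266,374))],[onz(T,q(*p),.185) for p in((377,313),(463,355))])
```

```text
fin (array([ 0.5061, -0.3385,  0.088 ]), np.float64(0.0010862134326647518)) [ 0.5071 -0.3367  0.09  ] [ 0.5052 -0.3402  0.09  ]
fin (array([ 0.4562, -0.3031,  0.0858]), np.float64(0.002462170442316661)) [ 0.4604 -0.3011  0.09  ] [ 0.453  -0.3049  0.09  ]
tabs? [array([ 0.4522, -0.2829,  0.06  ]), array([ 0.4291, -0.3249,  0.06  ])]
slots
[0.4792 0.2547 0.161 ]
[0.4646 0.3064 0.161 ]
[0.4761 0.2552 0.091 ]
[0.4614 0.3061 0.091 ]
base top F [array([0.5391, 0.2078, 0.012 ]), array([0.488 , 0.3692, 0.012 ])]
base side [array([0.3559, 0.3185, 0.012 ]), array([0.4082, 0.1707, 0.012 ]), array([0.5393, 0.204 , 0.012 ])]
paneltop scene/side [array([0.4833, 0.2244, 0.185 ]), array([0.4522, 0.3367, 0.185 ])] [array([0.4491, 0.3322, 0.185 ]), array([0.4846, 0.2195, 0.185 ])]
```

```bash
python3 -m jog '[[-1,[-1.4,-1.8,-1],0],[-1,[-2.4,-3.1,-1],0],[-1,[-2.4,-3.1,0],0],[-1,[-2.4,-3.1,0],0],[-1,[-2.4,-3.1,0],0],[-1,[-2.4,-3.1,0],0],[-1,[-2.4,-3.1,0],0],[-1,[-2.4,-3.1,0],0]]' 40
python3 -m jog '[[-1,[-2.4,-3.1,0],0],[-1,[-2.4,-3.1,0],0],[-1,[-2.4,-3.1,0],0],[-1,[-2.4,-3.1,0],0],[-1,[-2.4,-3.1,0],0],[-1,[-2.4,-3.1,0],0],[-1,[-2.4,-3.1,0],0],[-1,[-2.4,-3.1,0],0]]'
python3 -m jog '[[-1,[-2.4,-3.1,0],0],[-1,[-2.4,-3.1,0],0],[-1,[-2.4,-3.1,0],0],[-1,[-2.4,-3.1,0],0],[-1,[-2.4,-3.1,0],0],[-1,[-2.4,-3.1,0],0],[-1,[-2.4,-3.1,0],0],[-1,[-2.4,-3.1,0],0]]'
python3 - <<'E'
from rig import arm,get_image
from h import *
import pickle
s=arm.get_state();print(s["ee_pos"],s["orientation"],s["time_s"])
w=get_image("wrist");pickle.dump(w,open("w1.pkl","wb"));cv2.imwrite("pics/w1.png",w["img"][:,:,::-1])
o,v=ray(w,(w["cx"],w["cy"]));print(o,v,proj(w,[[.506,-.3385,.09],[.456,-.303,.09]]))
E
```

```text
time_s: 0.95
ee_pos: [0.3141, 0.2925, 0.2621]
orientation: [-3.141, 0.0, 2.76]
force: [0.0, -0.3, 0.7]
finger_gap: 0.0853
grip_force: 0.0
time_s: 1.75
ee_pos: [0.3999, -0.0092, 0.2622]
orientation: [3.141, 0.0, 2.76]
force: [1.1, -0.1, 0.2]
finger_gap: 0.0853
grip_force: 0.0
time_s: 2.55
ee_pos: [0.4857, -0.3108, 0.2619]
orientation: [3.141, -0.001, 2.759]
force: [1.0, 0.2, -0.7]
finger_gap: 0.0853
grip_force: 0.0
[ 0.48573658 -0.31075634  0.26189016] [ 3.14124670e+00 -6.09444189e-04  2.75945941e+00] 2.55
[ 0.41342555 -0.28085694  0.39406362] [ 0.28396049 -0.11429426 -0.95199961] [[302.03192406 248.76279955]
 [318.39591432 178.82236416]]
```

View pics/w1.png

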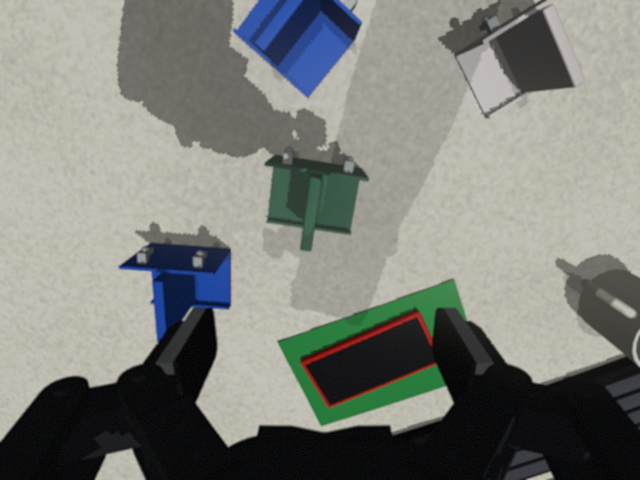

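Run:
```python
import pickle,cv2
w=pickle.load(open("w1.pkl","rb"))["img"][140:260,250:385,::-1]
cv2.imwrite("pics/w1c.png",cv2.convertScaleAbs(cv2.resize(w,None,fx=5,fy=5,interpolation=cv2.INTER_CUBIC),alpha=1.6))
```

```text
(no output)
```

View pics/w1c.png

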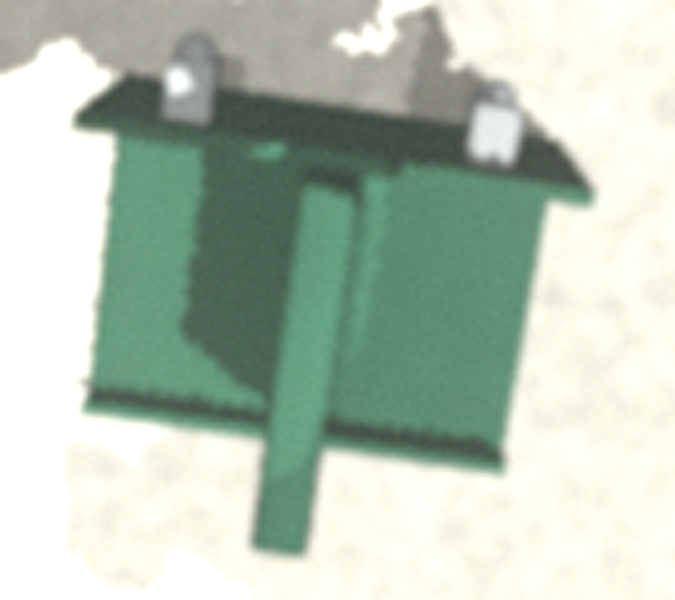

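The close crop shows the fin's top face from front (279,550) to rear (329,184), the plate's top edge from (75,122) to (592,200), and the steel tabs at the rear. It is the right part.

Run:
```python
import pickle
from h import *
w=pickle.load(open("w1.pkl","rb"))
f=lambda x,y:(250+x/5-.4,140+y/5-.4)
F=onz(w,f(279,549.5),.09);R=onz(w,f(329,184),.09)
A=onz(w,f(75,122),.07);B=onz(w,f(592,200),.07)
v=R-F;print(F,R,np.linalg.norm(v),np.arctan2(v[1],v[0]),(F+R)/2)
u=A-B;print(A,B,np.linalg.norm(u),np.arctan2(u[1],u[0])-np.pi/2,np.arctan2(-u[1],-u[0])-np.pi/2,(A+B)/2)
```

```text
[ 0.50768757 -0.33609686  0.09      ] [ 0.45329213 -0.3044931   0.09      ] 0.06290994468495634 2.615260836602143 [ 0.48048985 -0.32029498  0.09      ]
[ 0.4299419  -0.34202531  0.07      ] [ 0.47532022 -0.26519372  0.07      ] 0.08923163796060307 -3.675086981407729 -0.5334943278179358 [ 0.45263106 -0.30360951  0.07      ]
```

```bash
python3 -m jog '[[0,[0.1,-1.1,0],0],[0,[0,0,1],0.149],[0,[0,0,3],0],[0,[0,0,4],0],[0,[0,0,3.5],0],[0,[0,0,2],0],[0,[0,0,0.5],0],[0,[0,0,0],0]]' 60
python3 - <<'E'
from h import *;import pickle
w=pickle.load(open("w1.pkl","rb"));print([onz(w,p,.07) for p in((120,266),(218,270),(230,250))])
E
```

```text
time_s: 3.4
ee_pos: [0.4798, -0.318, 0.1217]
orientation: [3.141, -0.002, 2.611]
force: [0.8, -0.0, 0.2]
finger_gap: 0.0423
grip_force: 0.0
[array([ 0.46396644, -0.50792303,  0.07      ]), array([ 0.50213878, -0.42301342,  0.07      ]), array([ 0.4886117 , -0.40376896,  0.07      ])]
```

```bash
python3 -m jog '[[0,[-0.2,-0.15,1],0],[0,[0,0,2],0],[0,[0,0,2],0],[0,[0,0,0.9],0],[0,[0,0,0],0],[1,[0,0,0],0],[1,[0,0,0],0],[1,[0,0,0],0]]' 60
python3 -m jog '[[1,[0,0,0],0],[1,[0,0,0],0],[1,[0,0,0],0],[1,[0,0,-0.5],0],[1,[0,0,-1],0],[1,[0,0,-1.5],0],[1,[0,0,-2],0],[1,[0,0,-2],0]]' 80
```

```text
time_s: 4.2
ee_pos: [0.4827, -0.3224, 0.0647]
orientation: [-3.141, 0.003, 2.611]
force: [0.1, -1.1, 2.2]
finger_gap: 0.0091
grip_force: 58.9
time_s: 5.0
ee_pos: [0.4809, -0.3207, 0.1336]
orientation: [3.141, -0.002, 2.611]
force: [0.8, 0.2, -2.1]
finger_gap: 0.0088
grip_force: 77.8
```

```bash
python3 -m jog '[[1,[0.6,1.5,-2.5],0],[1,[1.6,3.5,-2.5],0],[1,[1.6,3.5,-2.5],0],[1,[1.6,3.5,-2.5],0],[1,[1.6,3.5,-2.5],0],[1,[1.6,3.5,-2.5],0],[1,[1.6,3.5,-1.5],0],[1,[1.6,3.5,0],0]]' 80
python3 -m jog '[[1,[1.6,3.5,0],0],[1,[1.6,3.5,0],0],[1,[1.6,3.5,0],0],[1,[1.6,3.5,0],0],[1,[1.6,3.5,0],0],[1,[1.6,3.5,0],0],[1,[1.6,3.5,0],0],[1,[1.6,3.5,0],0]]'
python3 -m jog '[[1,[0.9,2,0],0],[1,[0.7,1,0],0],[1,[0,0,0],-0.13],[1,[0,0,0],-0.14],[1,[0,0,0],-0.14],[1,[0,0,0],-0.14],[1,[0,0,0],-0.14],[1,[0,0,0],-0.137]]'
python3 - <<'E'
from rig import arm,get_image
import pickle,cv2
d={n:get_image(n) for n in("wrist","scene")};pickle.dump(d,open("d2.pkl","wb"))
cv2.imwrite("pics/w2.png",d["wrist"]["img"][:,:,::-1]);s=arm.get_state();print(s["ee_pos"],s["orientation"],s["q"])
E
```

```text
time_s: 5.8
ee_pos: [0.5125, -0.0361, 0.3016]
orientation: [3.14, 0.005, 2.611]
force: [0.6, -0.8, -2.3]
finger_gap: 0.0094
grip_force: 78.2
time_s: 6.6
ee_pos: [0.5421, 0.2702, 0.2982]
orientation: [-3.141, -0.001, 2.611]
force: [-0.0, -0.5, -1.3]
finger_gap: 0.0092
grip_force: 78.1
time_s: 7.4
ee_pos: [0.5436, 0.3018, 0.2982]
orientation: [-3.141, -0.001, -2.84]
force: [1.0, 1.2, -0.8]
finger_gap: 0.0087
grip_force: 78.3
[0.54374647 0.3019148  0.29824301] [-3.14116514e+00 -1.18266074e-03 -2.84638400e+00] [ 4.03105111e-01  2.49629696e-01  5.57815882e-02  1.37817004e+00
 -2.97668885e-04  1.07896386e-01]
```

View pics/w2.png

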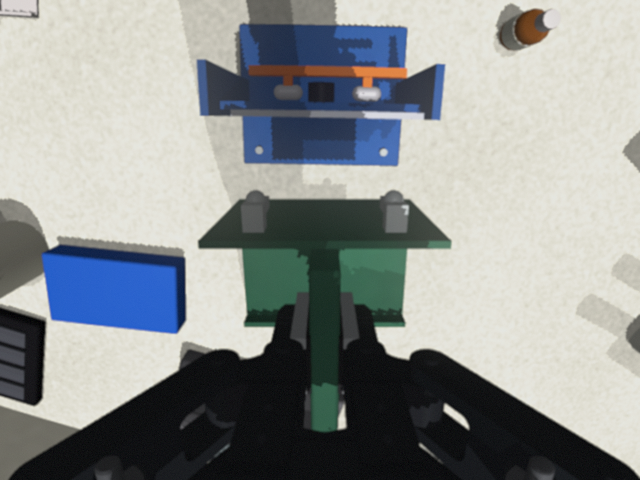

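Run:
```python
import pickle,cv2
w=pickle.load(open("d2.pkl","rb"))["wrist"]["img"][50:250,192:457,::-1]
cv2.imwrite("pics/w2c.png",cv2.convertScaleAbs(cv2.resize(w,None,fx=3,fy=3,interpolation=cv2.INTER_CUBIC)[:600,:795],alpha=1.4))
```

```text
(no output)
```

View pics/w2c.png

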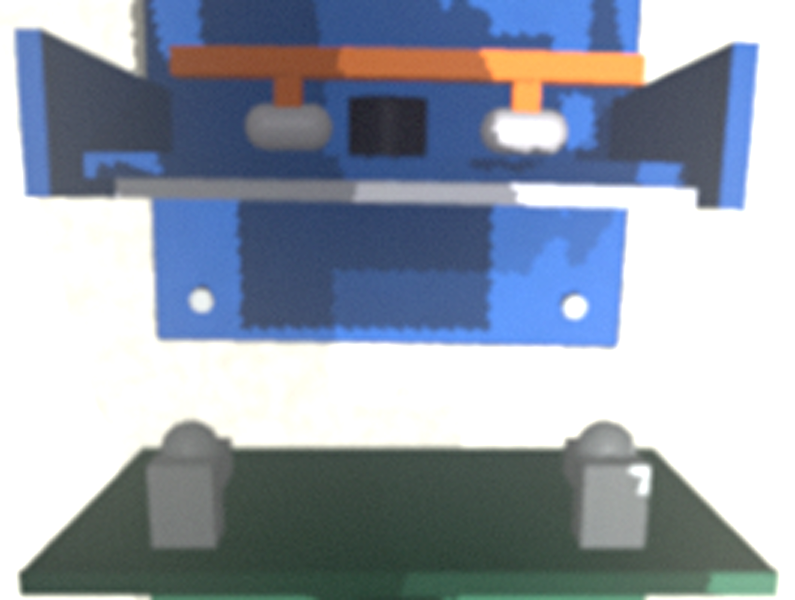

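Crop: the panel's top face runs from (117,188) to (697,196), the rails' tops reach out to 15 and 757, the tabs sit at columns 184 and 613, and the plate's lower top edge lies at row 592. The holder is straight in the hand.

Run:
```python
import pickle
from h import *
np.set_printoptions(precision=4,suppress=True)
w=pickle.load(open("d2.pkl","rb"))["wrist"]
f=lambda x,y:(192+x/3-.33,50+y/3-.33)
tcp=np.array([.5437,.3019]);yaw=-2.8464
xt=np.array([np.cos(yaw),np.sin(yaw)]);yt=np.array([np.sin(yaw),-np.cos(yaw)])
def L(n,p,z):
    P=onz(w,f(*p),z)[:2]-tcp; r=np.array([P@xt,P@yt])*1e3; print(n,r.round(1)); return r
a=L("panelL front",(117,198),.185);b=L("panelR",(697,207),.185);print(np.hypot(*(b-a)),np.degrees(np.arctan2(*(b-a)))-90,(a+b)/2)
a=L("roller",(289,128),.15);b=L("roller",(524,131),.15);print((a+b)/2)
a=L("baseF",(158,338),.012);b=L("baseF",(617,346),.012);print(np.hypot(*(b-a)),np.degrees(np.arctan2(*(b-a)))-90,(a+b)/2)
a=L("screw",(202,300),.012);b=L("screw",(575,307),.012);print(np.hypot(*(b-a)),np.degrees(np.arctan2(*(b-a)))-90,(a+b)/2)
for z in(.29,.295,.30):
    a=L("tab",(184.5,505),z);b=L("tab",(613,505),z);print(z,np.hypot(*(b-a)),(a+b)/2)
a=L("plate",(20,590),.305);b=L("plate",(775,594),.305);print(np.hypot(*(b-a)),np.degrees(np.arctan2(*(b-a)))-90,(a+b)/2)
# scene: slots
S=pickle.load(open("d0.pkl","rb"))["scene"]
r=lambda x,y:(390+x/3-.33,235+(y-300)/3-.33)
for p,z in(((139,378),.161),((212,390),.161),((120,428),.091),((188,439),.091)):
    P=onz(S,r(*p),z)[:2]-tcp;print("slot",P@xt*1e3,P@yt*1e3)
```

```text
panelL front [ 78.8 -58.4]
panelR [77.6 62.2]
120.59129702077732 -90.57766142783514 [78.1925  1.8712]
roller [ 94.6 -25.5]
roller [94.2 29.2]
[94.3873  1.8531]
baseF [ 30.3 -87.5]
baseF [28.1 80.4]
167.9147174084657 -90.74245487307923 [29.1752 -3.5571]
screw [ 43.9 -70.8]
screw [42.  64.3]
135.07238360255192 -90.80990855198637 [42.948  -3.2393]
tab [ 40.7 -27.3]
tab [40.9 27.6]
0.29 54.871840494546255 [40.8062  0.1536]
tab [ 42.  -26.3]
tab [42.2 26.6]
0.295 52.91867767888307 [42.1234  0.1421]
tab [ 43.3 -25.4]
tab [43.6 25.6]
0.3 50.96551486321994 [43.4407  0.1306]
plate [ 34.3 -44.4]
plate [34.2 44.5]
88.90176226042728 -90.06167181112853 [34.2108  0.0496]
slot 75.45016953749429 -26.391530084175113
slot 74.41407033954322 27.31583865647241
slot 78.27948798145701 -25.011135172879516
slot 77.53124836670699 27.9380415115513
```

```bash
python3 -m jog '[[1,[0,0.1,1],0.011],[1,[0,0,2],0],[1,[0,0,2.5],0],[1,[0,0,2.5],0],[1,[0,0,2],0],[1,[0,0,1.4],0],[1,[0,0,1],0],[1,[0,0,0],0]]' 100
python3 -m jog '[[1,[0,0,0],0],[1,[0,0,0],0],[1,[0,0,0],0],[1,[0,0,0],0],[1,[0,0,0],0],[1,[0,0,0],0],[1,[0,0,0],0],[1,[0,0,0],0]]'
python3 - <<'E'
from rig import arm,get_image
import pickle,cv2,numpy as np
d={n:get_image(n) for n in("wrist","scene","side")};pickle.dump(d,open("d3.pkl","wb"))
s=arm.get_state();print(s["ee_pos"],s["orientation"],s["force"])
im=cv2.resize(d["wrist"]["img"][70:260,190:455,::-1],None,fx=3,fy=3,interpolation=cv2.INTER_CUBIC)
cv2.imwrite("pics/w3.png",cv2.convertScaleAbs(im,alpha=1.4)); print(im.shape)
E
```

```text
time_s: 8.3
ee_pos: [0.5429, 0.3033, 0.1726]
orientation: [-3.141, -0.003, -2.857]
force: [-0.7, -0.0, -2.2]
finger_gap: 0.0087
grip_force: 98.4
time_s: 9.1
ee_pos: [0.544, 0.3038, 0.1743]
orientation: [-3.142, -0.0, -2.856]
force: [-0.2, 0.5, -1.6]
finger_gap: 0.0083
grip_force: 98.4
[0.54397433 0.30377104 0.17426349] [ 3.14158717e+00 -6.82325583e-05 -2.85632293e+00] [ 0.03110844 -0.00448034 -2.11923665]
(570, 795, 3)
```

View pics/w3.png

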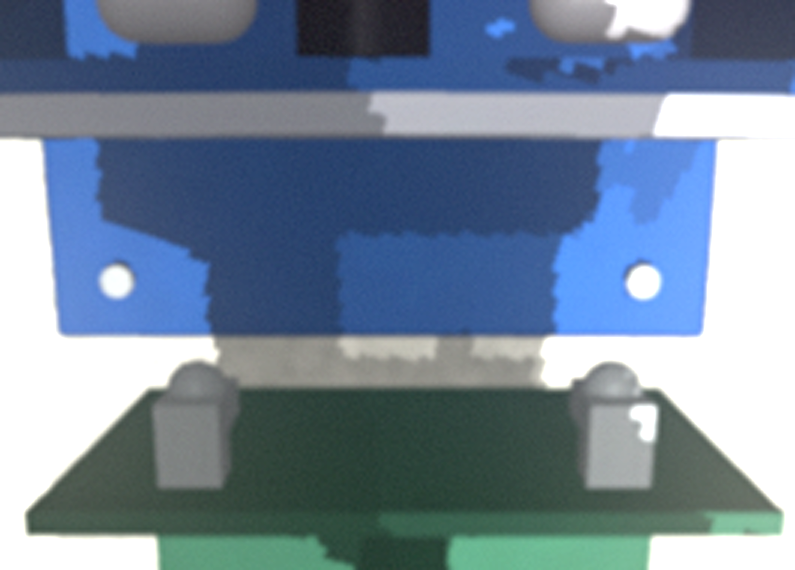

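Run:
```python
import pickle
from h import *
np.set_printoptions(precision=4,suppress=True)
d=pickle.load(open("d3.pkl","rb"));w=d["wrist"]
im=w["img"];cv2.imwrite("pics/w3b.png",cv2.resize(im[60:140,:,::-1],None,fx=1.25,fy=3)) 
for r in(106,109,112):
    print(r,[tuple(im[r,c]) and int(im[r,c].sum()) for c in range(110,160,2)],[int(im[r,c].sum()) for c in range(490,545,2)])
tcp=np.array([.54397,.30377]);yaw=-2.8563
xt=np.array([np.cos(yaw),np.sin(yaw)]);yt=np.array([np.sin(yaw),-np.cos(yaw)])
f=lambda x,y:(190+x/3-.33,70+y/3-.33)
def L(n,p,z):
    P=onz(w,p,z)[:2]-tcp; r=np.array([P@xt,P@yt])*1e3; print(n,r.round(1)); return r
for z in (.165,.168,.170):
    a=L("tab",f(192,488),z);b=L("tab",f(620,488),z);print(z,np.hypot(*(b-a)),(a+b)/2)
a=L("panelfront",f(10,138),.185);a=L("panelfront",f(780,138),.185)
a=L("roller",f(178,10),.15);b=L("roller",f(611,10),.15);print(np.hypot(*(b-a)),(a+b)/2)
a=L("screw",f(117,281),.012);b=L("screw",f(643,281),.012);print(np.hypot(*(b-a)),(a+b)/2)
```

```text
106 [172, 175, 174, 174, 179, 173, 173, 183, 288, 309, 305, 306, 308, 308, 305, 304, 304, 304, 307, 304, 306, 306, 306, 305, 303] [664, 663, 661, 662, 662, 662, 663, 659, 655, 656, 656, 662, 532, 359, 359, 364, 362, 357, 362, 352, 498, 709, 707, 698, 689, 687, 693, 698]
109 [179, 172, 176, 180, 175, 179, 172, 179, 275, 308, 309, 301, 309, 303, 304, 310, 307, 298, 307, 306, 306, 305, 309, 308, 303] [661, 658, 661, 662, 663, 661, 661, 660, 655, 656, 656, 660, 482, 358, 360, 367, 366, 364, 359, 354, 564, 711, 704, 697, 688, 686, 688, 689]
112 [181, 178, 185, 180, 180, 181, 175, 180, 256, 308, 311, 308, 307, 307, 309, 312, 311, 310, 304, 310, 311, 307, 308, 304, 305] [664, 663, 661, 663, 664, 662, 661, 659, 655, 657, 659, 642, 451, 360, 362, 368, 366, 363, 364, 376, 630, 697, 691, 691, 694, 691, 683, 679]
tab [ 34.7 -27.3]
tab [34.6 28.6]
0.165 55.863553613542926 [34.6604  0.6248]
tab [ 35.6 -26.7]
tab [35.5 28. ]
0.168 54.678534964129774 [35.5782  0.6178]
tab [ 36.2 -26.3]
tab [36.1 27.6]
0.17 53.8885225311877 [36.19    0.6132]
panelfront [ 78.6 -40.2]
panelfront [78.4 39.1]
roller [ 94.4 -28.6]
roller [94.3 27. ]
55.63562606887791 [94.3207 -0.7712]
screw [ 43.8 -73.4]
screw [43.5 62. ]
135.46398452432445 [43.6236 -5.7097]
```

View pics/w3b.png

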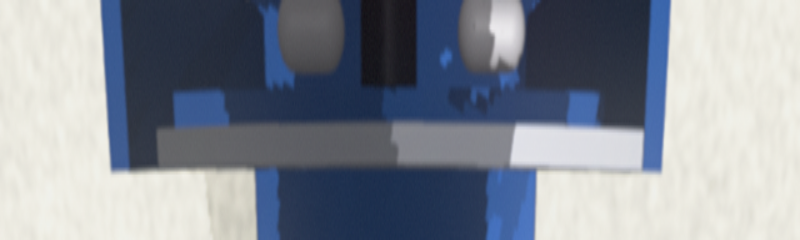

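The panel's ends lie at columns 126 and 514, so its middle is about 1.5 mm to the tool's −y side of the tabs' middle. The panel is square to the tool now and 43 mm ahead of the plate. I'll shift and approach, then feel.

```bash
python3 -m jog '[[1,[0.2,-0.15,0],0],[1,[0.5,0,0],0],[1,[0.5,0,0],0],[1,[0.5,0,0],0],[1,[0.4,0,0],0],[1,[0.2,0,0],0],[1,[0.1,0,0],0],[1,[0,0,0],0]]'
python3 -m jog '[[1,[0.1,0,0],0],[1,[0.1,0,0],0],[1,[0.1,0,0],0],[1,[0.1,0,0],0],[1,[0.1,0,0],0],[1,[0.1,0,0],0],[1,[0.1,0,0],0],[1,[0,0,0],0]]'
```

```text
time_s: 10.05
ee_pos: [0.5213, 0.2956, 0.1744]
orientation: [3.142, 0.0, -2.856]
force: [0.2, 0.3, -1.2]
finger_gap: 0.0087
grip_force: 98.4
time_s: 10.85
ee_pos: [0.5145, 0.2936, 0.1743]
orientation: [3.142, -0.0, -2.856]
force: [0.6, -0.3, -2.2]
finger_gap: 0.0089
grip_force: 98.4
```

```bash
python3 -m jog '[[1,[0.1,0,0],0],[1,[0.1,0,0],0],[1,[0.1,0,0],0],[1,[0.1,0,0],0],[1,[0.1,0,0],0],[1,[0,0,0],0],[1,[0,0,0],0],[1,[0,0,0],0]]'
python3 - <<'E'
from rig import arm,get_image
import pickle,cv2,numpy as np
d={n:get_image(n) for n in("wrist","side")};pickle.dump(d,open("d4.pkl","wb"))
a=cv2.resize(d["wrist"]["img"][60:240,190:455,::-1],None,fx=2,fy=2,interpolation=cv2.INTER_CUBIC)
b=cv2.resize(d["side"]["img"][140:230,225:305,::-1],None,fx=3,fy=4,interpolation=cv2.INTER_CUBIC)
im=np.hstack([a,b]);print(im.shape);cv2.imwrite("pics/w4.png",cv2.convertScaleAbs(im,alpha=1.4))
E
```

```text
time_s: 11.65
ee_pos: [0.5099, 0.2922, 0.1743]
orientation: [3.142, 0.0, -2.856]
force: [0.2, 0.0, -1.5]
finger_gap: 0.0088
grip_force: 98.4
(360, 770, 3)
```

View pics/w4.png

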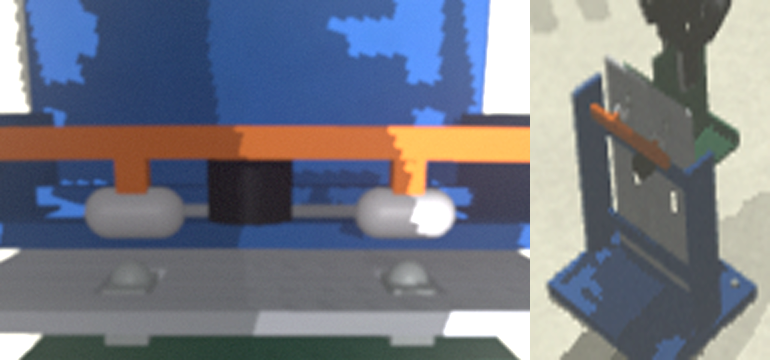

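Picture: both bumps show behind the panel in their slots at (129,272) and (408,272), with no contact force. I'll go on in.

```bash
python3 -m jog '[[1,[0.1,0,0],0],[1,[0.1,0,0],0],[1,[0.1,0,0],0],[1,[0.1,0,0],0],[1,[0.05,0,0],0],[1,[0.05,0,0],0],[1,[0,0,0],0],[1,[0,0,0],0]]'
```

```text
time_s: 12.55
ee_pos: [0.5051, 0.2908, 0.1743]
orientation: [-3.142, 0.0, -2.856]
force: [0.1, 0.5, -1.1]
finger_gap: 0.0088
grip_force: 98.4
```

```bash
python3 -m jog '[[1,[0.05,0,0],0],[1,[0.05,0,0],0],[1,[0,0,0],0],[1,[0,0,0],0],[1,[0,0,0],0],[1,[0,0,0],0],[1,[0,0,0],0],[1,[0,0,0],0]]'
python3 -m jog '[[1,[0.05,0,0],0],[1,[0.05,0,0],0],[1,[0,0,0],0],[1,[0,0,0],0],[1,[0,0,0],0],[1,[0,0,0],0],[1,[0,0,0],0],[1,[0,0,0],0]]'
```

```text
time_s: 13.35
ee_pos: [0.5041, 0.2905, 0.1743]
orientation: [3.142, -0.0, -2.856]
force: [-0.7, 0.5, -2.0]
finger_gap: 0.0086
grip_force: 98.8
time_s: 14.15
ee_pos: [0.5036, 0.2905, 0.1746]
orientation: [3.141, 0.001, -2.856]
force: [2.5, 2.5, -1.9]
finger_gap: 0.009
grip_force: 98.7
```

```bash
python3 -m jog '[[1,[-0.06,0,0],0],[1,[-0.06,0,0],0],[1,[0,0,0.1],0],[1,[0,0,0.1],0],[1,[0,0,0],0],[1,[0,0,0],0],[1,[0,0,0],0],[1,[0,0,0],0]]'
python3 -m jog '[[1,[0,0,0.05],0],[1,[0,0,0.05],0],[1,[0,0,0.05],0],[1,[0,0,0.05],0],[1,[0,0,0],0],[1,[0,0,0],0],[1,[0,0,0],0],[1,[0,0,0],0]]'
```

```text
time_s: 14.95
ee_pos: [0.5047, 0.2906, 0.1725]
orientation: [-3.141, 0.001, -2.856]
force: [2.4, 0.7, 0.1]
finger_gap: 0.0084
grip_force: 99.0
time_s: 15.75
ee_pos: [0.5052, 0.2909, 0.1711]
orientation: [3.141, 0.002, -2.856]
force: [4.9, 1.6, 4.5]
finger_gap: 0.0088
grip_force: 99.4
```

```bash
python3 -m jog '[[1,[0,0,-0.1],0],[1,[0,0,-0.1],0],[1,[0.05,0,0],0],[1,[0.05,0,0],0],[1,[0,0,0],0],[1,[0,0,0],0],[1,[0,0,0],0],[1,[0,0,0],0]]'
python3 -m jog '[[1,[0,0,0.05],0],[1,[0,0,0.05],0],[1,[0,0,0.05],0],[1,[0,0,0.05],0],[1,[0,0,0],0],[1,[0,0,0],0],[1,[0,0,0],0],[1,[0,0,0],0]]'
```

```text
time_s: 16.55
ee_pos: [0.5045, 0.2907, 0.1724]
orientation: [3.141, 0.003, -2.856]
force: [6.4, 2.3, 1.9]
finger_gap: 0.009
grip_force: 99.3
time_s: 17.35
ee_pos: [0.5051, 0.291, 0.1712]
orientation: [3.141, 0.004, -2.857]
force: [6.3, 1.9, 3.6]
finger_gap: 0.0087
grip_force: 99.6
```

```bash
python3 -m jog '[[1,[0,0,-0.15],0],[1,[0,0,-0.15],0],[1,[0,0,-0.2],0],[1,[0,0,0],0],[1,[0,0,0],0],[1,[0,0,0],0],[1,[0,0,0],0],[1,[0,0,0],0]]'
python3 -m jog '[[1,[0.05,0,0],0],[1,[0.05,0,0],0],[1,[0,0,0],0],[1,[0,0,0],0],[1,[0,0,0],0],[1,[0,0,0],0],[1,[0,0,0],0],[1,[0,0,0],0]]'
```

```text
time_s: 18.15
ee_pos: [0.5036, 0.2904, 0.1745]
orientation: [3.142, 0.0, -2.857]
force: [5.4, 2.0, -0.9]
finger_gap: 0.0087
grip_force: 98.7
time_s: 18.95
ee_pos: [0.5036, 0.2904, 0.1746]
orientation: [3.142, 0.002, -2.857]
force: [7.4, 2.5, -3.4]
finger_gap: 0.0087
grip_force: 98.6
```

```bash
python3 -m jog '[[1,[0.05,0,0.1],0],[1,[0,0,0.1],0],[1,[0,0,0.05],0],[1,[0,0,0],0],[1,[0,0,0],0],[1,[0,0,0],0],[1,[0,0,0],0],[1,[0,0,0],0]]'
python3 -m jog '[[1,[0,0,0.1],0],[1,[0,0,0.1],0],[1,[0,0,0],0],[1,[0,0,0],0],[1,[0,0,0],0],[1,[0,0,0],0],[1,[0,0,0],0],[1,[0,0,0],0]]'
```

```text
time_s: 19.75
ee_pos: [0.5037, 0.2905, 0.1736]
orientation: [3.141, 0.004, -2.857]
force: [7.3, 1.9, 3.8]
finger_gap: 0.009
grip_force: 99.4
time_s: 20.55
ee_pos: [0.5044, 0.2908, 0.1724]
orientation: [3.141, 0.006, -2.856]
force: [7.5, 1.6, 5.2]
finger_gap: 0.0088
grip_force: 100.2
```

```bash
python3 -m jog '[[1,[0,0,0.1],0],[1,[0,0,0.1],0],[1,[0,0,0],0],[1,[0,0,0],0],[1,[0,0,0],0],[1,[0,0,0],0],[1,[0,0,0],0],[1,[0,0,0],0]]'
```

```text
time_s: 21.35
ee_pos: [0.5049, 0.2911, 0.1703]
orientation: [3.141, 0.007, -2.857]
force: [7.6, 2.0, 3.2]
finger_gap: 0.0088
grip_force: 100.0
```

```bash
python3 -m jog '[[1,[0,0,0.1],0],[1,[0,0,0.1],0],[1,[0,0,0],0],[1,[0,0,0],0],[1,[0,0,0],0],[1,[0,0,0],0],[1,[0,0,0],0],[1,[0,0,0],0]]'
python3 -m jog '[[1,[0,0,0.1],0],[1,[0,0,0],0],[1,[0,0,0],0],[1,[0,0,0],0],[1,[0,0,0],0],[1,[0,0,0],0],[1,[0,0,0],0],[1,[0,0,0],0]]'
```

```text
time_s: 22.15
ee_pos: [0.5049, 0.291, 0.1675]
orientation: [3.141, 0.007, -2.857]
force: [8.8, 2.9, 0.5]
finger_gap: 0.0086
grip_force: 99.4
time_s: 22.95
ee_pos: [0.5048, 0.2909, 0.1659]
orientation: [3.141, 0.006, -2.857]
force: [9.9, 2.7, -2.4]
finger_gap: 0.0088
grip_force: 99.0
```

```bash
python3 -m jog '[[1,[0,0,0.1],0],[1,[0,0,0.1],0],[1,[0,0,0],0],[1,[0,0,0],0],[1,[0,0,0],0],[1,[0,0,0],0],[1,[0,0,0],0],[1,[0,0,0],0]]'
python3 -m jog '[[1,[0,0,0.1],0],[1,[0,0,0],0],[1,[0,0,0],0],[1,[0,0,0],0],[1,[0,0,0],0],[1,[0,0,0],0],[1,[0,0,0],0],[1,[0,0,0],0]]'
```

```text
time_s: 23.75
ee_pos: [0.504, 0.2906, 0.1631]
orientation: [3.141, 0.004, -2.857]
force: [9.0, 4.1, -4.6]
finger_gap: 0.0089
grip_force: 98.5
time_s: 24.55
ee_pos: [0.5041, 0.2906, 0.163]
orientation: [3.141, 0.005, -2.857]
force: [8.3, 1.9, -2.1]
finger_gap: 0.0088
grip_force: 99.1
```

```bash
python3 -m jog '[[1,[0,0,0.1],0],[1,[0,0,0.1],0],[1,[0,0,0],0],[1,[0,0,0],0],[1,[0,0,0],0],[1,[0,0,0],0],[1,[0,0,0],0],[1,[0,0,0],0]]'
```

```text
time_s: 25.35
ee_pos: [0.5043, 0.2907, 0.1627]
orientation: [3.141, 0.006, -2.856]
force: [5.6, 1.0, 7.5]
finger_gap: 0.0087
grip_force: 100.3
```

```bash
python3 -m jog '[[1,[0,0,0.1],0],[1,[0,0,0.1],0],[1,[0,0,0],0],[1,[0,0,0],0],[1,[0,0,0],0],[1,[0,0,0],0],[1,[0,0,0],0],[1,[0,0,0],0]]' 120
```

```text
time_s: 26.15
ee_pos: [0.5044, 0.2907, 0.1625]
orientation: [3.141, 0.006, -2.856]
force: [3.5, -0.6, 15.5]
finger_gap: 0.0087
grip_force: 118.0
```

```bash
python3 -m jog '[[1,[-0.05,0,-0.2],0],[1,[-0.05,0,-0.15],0],[1,[0,0,0],0],[1,[0,0,0],0],[0.3,[0,0,0],0],[0,[0,0,0],0],[0,[0,0,0],0],[0,[0,0,0],0]]' 60
python3 -m jog '[[0,[0,0,-0.5],0],[0,[0,0,-1],0],[0,[0,0,-2],0],[0,[0,0,-2],0],[0,[0,0,-3],0],[0,[0,0,-3],0],[0,[0,0,-1],0],[0,[0,0,0],0]]'
python3 - <<'E'
from rig import arm,get_image
from h import *
import pickle
np.set_printoptions(precision=4,suppress=True)
d={n:get_image(n) for n in("wrist","scene","side")};pickle.dump(d,open("d5.pkl","wb"))
print(arm.get_state()["ee_pos"])
for n in d:
    hsv=cv2.cvtColor(d[n]["img"],cv2.COLOR_RGB2HSV)
    m=cv2.inRange(hsv,(45,50,20),(90,255,255)); k,l,s,ce=cv2.connectedComponentsWithStats(m)
    print(n,[(s[i].tolist(),ce[i].round(1).tolist()) for i in range(1,k) if s[i][4]>60])
# expected fin top corners if home: fin centre at (.5043,.2907), yaw -2.857, top z .187
yaw=-2.857;x=np.array([np.cos(yaw),np.sin(yaw),0]);y=np.array([-x[1],x[0],0]);c=np.array([.5043,.2907,.187])
P=[c+a*.032*x+b*.005*y for a in(-1,1) for b in(-1,1)]
for n in d: print(n,proj(d[n],P))
E
```

```text
time_s: 26.95
ee_pos: [0.5015, 0.2897, 0.1613]
orientation: [-3.141, -0.003, -2.856]
force: [0.1, -0.7, 0.5]
finger_gap: 0.0427
grip_force: 0.0
time_s: 27.75
ee_pos: [0.5041, 0.2907, 0.2899]
orientation: [3.141, 0.005, -2.856]
force: [-0.6, -0.6, 0.7]
finger_gap: 0.0426
grip_force: 0.0
[0.502  0.2898 0.2856]
wrist [([272, 184, 118, 100, 6513], [323.9, 217.4])]
scene [([406, 61, 20, 19, 77], [416.1, 69.3]), ([503, 120, 39, 33, 527], [522.1, 136.2]), ([473, 155, 44, 33, 344], [492.2, 174.5]), ([130, 242, 99, 73, 2245], [182.3, 281.6]), ([421, 258, 49, 49, 1567], [443.5, 282.7])]
side [([90, 0, 41, 36, 873], [109.5, 15.0]), ([0, 35, 7, 68, 277], [2.0, 73.4]), ([134, 229, 21, 18, 195], [146.2, 237.3]), ([408, 264, 95, 73, 1851], [453.9, 298.2])]
wrist [[330.9203 285.1411]
 [316.2346 285.1575]
 [331.4131 192.2907]
 [315.4938 192.3057]]
scene [[453.9666 281.502 ]
 [449.14   280.7366]
 [453.8185 256.7929]
 [449.1858 256.0662]]
side [[279.5628 149.1683]
 [281.9298 150.3192]
 [264.2535 158.0743]
 [266.6236 159.2785]]
```

```bash
python3 -m jog '[[0,[0,0,-1],0],[0,[0,0,-1],0],[0,[0,0,0],0],[0,[0,0,0],0],[0,[0,0,0],0],[0,[0,0,0],0],[0,[0,0,0],0],[0,[0,0,0],0]]'
python3 - <<'E'
from rig import arm,get_image
from h import *
s=arm.get_state();w=get_image("wrist")
m=cv2.inRange(cv2.cvtColor(w["img"],cv2.COLOR_RGB2HSV),(45,50,20),(90,255,255));k,l,st,_=cv2.connectedComponentsWithStats(m)
i=1+st[1:,4].argmax();print(st[i]);rows=np.where((l==i).any(1))[0];b=rows[-3];c=np.where(l[b]==i)[0];print(b,c.min(),c.max())
yaw=-2.857;x=np.array([np.cos(yaw),np.sin(yaw),0]);c0=np.array([.5043,.2907,0])
for z in(.187,.196): print(z,proj(w,[c0-.032*x+[0,0,z]]))
S=get_image("scene");m=cv2.inRange(cv2.cvtColor(S["img"],cv2.COLOR_RGB2HSV),(45,50,20),(90,255,255))[240:330,400:500]
r,c=np.where(m);print("scene top",r.min()+240,"bottom",r.max()+240)
y=np.array([-x[1],x[0],0])
for u in(.097,.106): print(u,proj(S,[c0-.035*x+a*.045*y+[0,0,u] for a in(-1,1)]).round(1).tolist(),proj(S,[c0+.032*x+[0,0,u+.09]]))
E
```

```text
time_s: 28.7
ee_pos: [0.5028, 0.2901, 0.3071]
orientation: [-3.142, -0.0, -2.856]
force: [-0.3, 1.2, -0.0]
finger_gap: 0.0425
grip_force: 0.0
[ 263  183  123   94 6024]
274 319 329
0.187 [[323.9956657  277.76721781]]
0.196 [[323.99494051 282.9673275 ]]
scene top 258 bottom 306
0.097 [[461.2, 307.7], [420.8, 301.2]] [[451.50224795 256.42959065]]
0.106 [[462.3, 305.6], [421.7, 299.1]] [[452.58339167 253.93264667]]
```

```bash
python3 -c "
from rig import arm
print(arm.hand_in())"
```

```text
the job is handed in; nothing more can be done
None
```

I hung the green holder in the upper slots, pushed it past the catch to a firm stop (about 12 mm down), let go and handed in at about 29 s; camera measurements after release fit the fully home position.

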